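Seat a junction housing in the drilling jig and snap its catch over

ROBOT

A 7-joint arm with a two-finger parallel gripper is mounted at the origin on a cart in front of the work surface, level with it; the furniture and walls round the work are solid. World frame = base frame: x ahead of the robot, y to its left, z up, the work surface at z = 0. Lengths are in m, angles in rad, forces in N, time in s.
With the tool pointing down it reaches from about 0.4 to 0.85 m from the base axis. Payload 10.4 kg.
Tool frame: the origin (TCP) lies on the centre line of the jaws, within the pads' length; the fingertips stand 11 mm ahead of it and the grasp point (between the pads) lies 8 mm behind it; z points along the fingers, y is the line along which they close (so a half turn about z gives the same grasp; the last joint's range is limited). The gripper opens to 87 mm and grips with 3 to 60 N. Pads are 19 mm wide; open, the fingers measure 117 mm over their backs; the gripper's body (75 mm by 190 mm) begins 51 mm behind the grasp point.
Start: joints at [1.122, 0.332, -0.065, 1.46, 0.022, 1.35, -0.088], TCP at [0.258, -0.569, 0.234] pointing down, gripper open.
Joint ranges: [-2.6, 2.6], [-0.5, 2.12], [-1.47, 1.34], [0.16, 2.42], [-1.27, 4.41], [0.06, 2.06], [-2.6, 2.6]. Speed limits (rad/s): [2.22, 2.22, 2.79, 2.79, 3.14, 3.14, 3.14].

INTERFACE

Orientations are given as a unit quaternion [x, y, z, w].
In Python, from bench import r gives the robot as it stands.
- The arm moves only by the shell command python3 -m pendant 'ROWS' [OPENING] [FORCE]. ROWS is JSON, a list of rows, each a list of 4 numbers: the shift along the tool's x, y, z in m, then the turn about the tool's z in rad. A call has 1 to 8 rows; each row shifts and turns the commanded pose from where the row before left it, along the tool's axes as they then stand; what a row does not reach is not made up. A row lasts 1/12 s, in which the tool goes at most 41.7 mm and 7.16 degrees, less where a joint would pass 70% of its speed; a pose out of reach is approached as far as the arm can. A call with a gripper value outside its range is refused whole. OPENING is the opening, from 0 (shut) to 1 (fully open), set as the call begins (- or left out, the last holds). The fingers move at their own pace and stop on an object; FORCE is the grip in N (left out, the last holds). Time passes only in rows, so rows that do not move let the fingers close. It gives the time, the measured TCP pose, the force, the opening and the grip force at its end, in the units of the state.
- r.read_state(): the state, without advancing time (a new reading comes with each control period).
- r.camera(name): name is "scene" or "top" or "wrist"; returns a dict with "img" (400x640x3 uint8, red, green, blue), "camera_matrix" (3x3 intrinsics, pixels), "xyz" and "attitude" of the camera in the world. Camera axes: x right, y down, z forward; pixel columns grow to the right and rows downward; lengths in m; the calibration is good to about 2 mm. The wrist camera is an equidistant fisheye: a pixel r from the principal point sees the ray r / f radians off the axis. A picture is of the moment at which its call begins. There is no depth.
- r.close_job(): hands the job in; it is judged then, once.
Trained networks look in the newest picture that a camera, given by its name, has taken for a name from the list of things; names that differ only in an ending like _2 or _b are one class to them, and where a whole thing is asked for, a point or a joint stands for the part that bears it (a point fixed in the world has none). Each returns a list of dicts, best first, with "score" (0 to 1); they miss things now and then, are a little off and sometimes report something else, mostly with a low value. They report only what shows in the picture. A call takes as long as a camera call. They do not tell look-alikes from the thing itself.
- r.outline_of(thing, camera): "mask" (400x640 bool, what is visible of it) and "bbox" ([centre column, centre row, width, height] in pixels, round what is visible of it).
The state is a dict: "time": time; "joint_positions": joint angles; "joint_vel": joint speeds; "joint_torque": joint torques, N m; "ee_pos": TCP position; "eef_rot": TCP orientation; "ft_force": force on the tool from outside, world axes, zero at the start; "torque": the same for the moment, N m; "width": finger opening in m; "grip_force": force on a finger pad.
Only numpy, scipy, OpenCV 4.12 (cv2) and the standard library are available. Lean on these libraries where they do the work, as an engineer would, in place of code of your own. Each camera call takes 0.05 s, during which the arm holds its last target. There are 200 camera calls.

TASK

Push the white housing fully home against the back fence of the drilling jig, so that it sits flush along the fence. Then press the black thumbscrew on the raised arm of the red rocker catch down until the rocker snaps over and its hook locks in front of the housing, and let go. Feel your way: never press on the jig, its rocker or the housing with more than 25 newtons, and leave the tape roll, the contactor and the screwdriver beside the jig where they are.

Things in the scene. Friction and masses are not known exactly. Their poses are not given: they have to be found in the camera images.
- jig: fixed drilling jig: grey base plate 150 (x) x 270 (y) x 12 mm, from y = +95 to -175 mm. Origin: underside, mid-lane; x points away from the robot towards the fence, y left, z up. Blue side guides (10 wide, top z = 34) have inner faces at y = +-77.5 mm, x = -70 to +50. Steel bracket at x = -22, y = -125 carries the rocker. All but the thumbscrew is under z = 100 mm; the lane is open in front.
- fence (a point): middle of the front face of the jig's steel back fence, at jig x = 50, y = 0, z = 28 mm. The fence is 150 mm long, 12 thick, its top at jig z = 44 mm. Axes as the jig's. The housing is home when its far long side is flush with this face.
- housing: loose white housing, 150 long (its x), 62 wide (its y), 58 mm high, 0.11 to 0.23 kg; origin at the centre of its underside. It stands on the jig's plate (jig z = 12 to 70 mm), length along the jig's y, 2.5 mm play to each guide, 20 to 45 mm short of the fence. Home: origin at jig x = +19, flat front face at jig x = -12 mm. Push mid-length, 20 to 50 mm above the plate; it slides with under 4 N.
- rocker (a joint): red seesaw rocker, 118 x 14 mm, rad: 0 at rest open (inner arm raised), 0.1 centre, 0.16 at rest closed. An over-centre spring holds it on either side. Pressing the thumbscrew: it starts to give at about 9 N, the force then falls to nothing at the centre 5 mm down, where it snaps and runs by itself to rest closed 8 mm down; pressing it farther meets a hard stop (over 10 N per mm).
- rocker_pivot (a point): rocker's pivot, axis along jig x, at jig x = -22, y = -125, z = 85 mm. The inner arm reaches left over the lane's right end: 50 mm from the pivot it bears a black round thumbscrew head (18 mm across, 6 thick), 65 mm out a steel hook pointing down: open, 5 mm above the housing's top; closed, 5 mm below it and 3 mm before the front of a housing that is home. If it is not home the hook lands on top.
- press_axis (a point): fixed point of the jig on the thumbscrew's line: jig x = -22, y = -75, z = 100 mm, axes as the jig's. With the rocker open the top of the thumbscrew head lies above this point, within 4 mm (leaning right, -y), but it was screwed out by an unknown amount: its top is 0 to 27 mm higher than this point, differs each time and is not reported. It does not turn or slide when pressed.
- tape: loose yellow roll of tape lying flat, 62 mm across, 19 mm high, left of the jig, a bystander; origin at the centre of its underside
- relay: loose dark grey contactor, 76 x 44 x 70 mm high, behind the jig, a bystander; origin at the centre of its underside
- driver: loose screwdriver with red handle, 215 x 32 x 32 mm, lying right of the jig, a bystander; origin under its middle
Mind the look-alikes: they are no part of the job. There is more than one size of the housing; the job needs the largest.

How it is judged:
On the way, in this order (a step that is already met when the one before it is completed fails the run):
1. the housing is home against the fence while the rocker is still open (x of housing in the frame of jig above 0.0165 m and value of joint rocker below 0.09 rad), for 0.2 s.
2. the rocker has snapped over to its closed side (value of joint rocker above 0.14 rad), for 0.2 s.
At the end, for the whole second after the job is handed in: The rocker rests on its closed side (over 0.14 rad), the housing stands flat and at rest within 2.5 mm of the fence and within 0.03 rad of parallel to it (value of joint rocker above 0.14 rad and x of housing in the frame of jig above 0.0165 m and angle between the x axis of housing and the y axis of jig, either way round below 0.03 rad and angle between housing's own z axis and vertical below 0.05 rad and linear speed of housing below 0.01 m/s); the robot touches nothing.
It fails at once if the gripper's fingers press on the jig or its rocker with more than 25 N (contact force between the fingers and jig above 25 N).
It fails at once if the gripper's fingers press on the housing with more than 25 N (contact force between the fingers and housing above 25 N).
It fails at once if the tape roll, the contactor or the screwdriver is moved by more than 15 mm (distance of any of tape, relay, driver from where it was at the start of the episode above 0.015 m).
It also fails if it takes over 45 s, if anything falls off the work surface, if the arm or the gripper's body presses on something with over 40 N, if the wrist force passes 120 N, or if a joint passes its speed limit or range.

## Working session

There is one attempt and no reset: what is moved stays moved. The work goes in short steps, Python scripts to look and compute and a shell command to move; the robot and the scene stay as the last step left them, time stands still between calls to the robot, and variables do not carry over. Pictures are saved under pics/ and viewed, at most 10 in all, crops included, and the job is handed in when it is done.

```bash
ls; mkdir -p pics
python3 - <<'E'
from bench import r
import cv2,numpy as np
s=r.read_state(); print({k:np.round(v,3).tolist() for k,v in s.items()})
for n in ["scene","top"]:
    c=r.camera(n); cv2.imwrite(f"pics/{n}0.png",c["img"][:,:,::-1]); print(n,c["camera_matrix"],c["xyz"],c["attitude"])
    for t in ["jig","housing","rocker","tape","relay","driver"]:
        for d in r.outline_of(t,n): print(t,round(d["score"],2),np.round(d["bbox"]))
E
```

```text
pics
{'time': 0.0, 'joint_positions': [1.122, 0.333, -0.065, 1.461, 0.022, 1.35, -0.089], 'joint_vel': [0.001, -0.001, -0.001, -0.002, -0.001, 0.001, 0.0], 'joint_torque': [0.0, -62.325, 0.025, -38.99, -0.061, 0.04, 0.0], 'ee_pos': [0.258, -0.569, 0.233], 'eef_rot': [0.977, 0.211, -0.0, -0.001], 'ft_force': [0.454, -0.291, -0.441], 'torque': [-0.015, 0.009, -0.026], 'grip_force': 0.0, 'width': 0.087}
scene [[473.42639746   0.         311.46580786]
 [  0.         473.42639746 194.50497054]
 [  0.           0.           1.        ]] [0.05939207 0.68788715 0.57548396] [-0.2411032   0.81017231 -0.51265551  0.15058022]
jig 0.78 [339. 208.  77.  76.]
housing 0.98 [255. 259.  43.  44.]
housing 0.93 [315. 285.  58.  52.]
housing 0.85 [345. 205.  34.  43.]
rocker 0.55 [358. 175.  12.  20.]
rocker 0.21 [365. 182.  49.  13.]
tape 0.67 [320. 246.  29.  23.]
relay 0.88 [291. 197.  32.  33.]
driver 0.66 [358. 181.  65.  14.]
top [[368.1210305    0.         316.85705448]
 [  0.         368.1210305  196.59626718]
 [  0.           0.           1.        ]] [ 0.4523674  -0.18954679  0.95147992] [-0.69133557  0.71554227 -0.06975497  0.07203218]
jig 0.61 [354. 220. 113.  82.]
housing 0.87 [230. 207.  50.  33.]
housing 0.79 [338. 225.  67.  45.]
housing 0.63 [225. 267.  32.  47.]
rocker 0.63 [386. 213.  50.  21.]
tape 0.87 [280. 237.  24.  27.]
driver 0.8 [426. 192.  32.  76.]
driver 0.35 [281. 237.  24.  23.]
```

View pics/scene0.png

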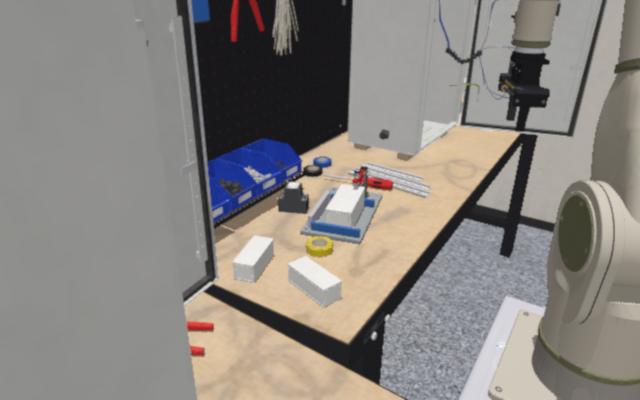

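View pics/top0.png

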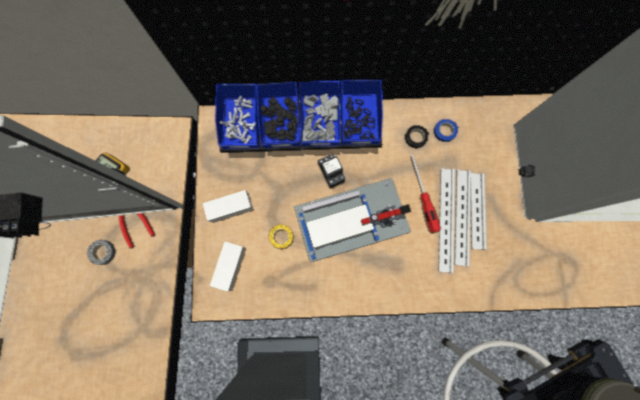

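The top picture shows the jig at about (352,220), with a white housing in its lane at (338,225). The red rocker is at (386,214), the tape at (280,237), the relay at (331,171) and the driver at (426,195). White blocks at (228,206) and (227,266) lie loose outside the jig, so they are look-alikes. The one in the jig is the largest and the one meant. I'll confirm that with a crop.

Run:
```python
import cv2
im=cv2.imread("pics/top0.png")[170:270,280:420]
cv2.imwrite("pics/topc.png",cv2.resize(im,None,fx=5.7,fy=5.7,interpolation=cv2.INTER_CUBIC))
```

```text
(no output)
```

View pics/topc.png

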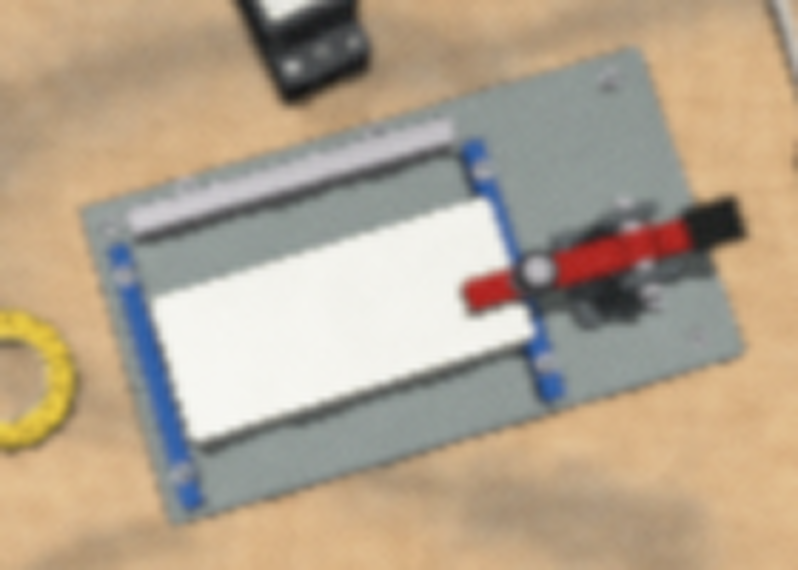

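The block in the jig fills the lane between the blue guides, so it is the 150 mm one. Its crop corners are (152,300), (490,195), (535,345) and (200,445). The thumbscrew is at (538,268). Next I fit the jig's pose.

```bash
cat > h.py <<'E'
import numpy as np
from scipy.optimize import least_squares
from scipy.spatial.transform import Rotation as R
K=np.array([[368.1210305,0,316.85705448],[0,368.1210305,196.59626718],[0,0,1]])
C=np.array([.4523674,-.18954679,.95147992]); Q=R.from_quat([-0.69133557,0.71554227,-0.06975497,0.07203218])
def proj(P): 
    p=Q.inv().apply(np.atleast_2d(P)-C); return p[:,:2]/p[:,2:]*K[0,0]+K[:2,2]
def ray(uv,z):
    d=Q.apply(np.r_[(np.array(uv)-K[:2,2])/K[0,0],1]); return C+d*(z-C[2])/d[2]
def crop(p): return (np.array(p)+.5)/5.7-.5+np.array([280,170])
E
python3 - <<'E'
from h import *
J=np.array([[75,95,12],[75,-175,12],[-75,-175,12],[-75,95,12],[50,75,44],[50,-75,44]])/1e3
px=crop([[82,208],[640,48],[745,352],[175,522],[136,238],[455,142]])
T=lambda p,X:R.from_euler('z',p[2]).apply(X)+[p[0],p[1],0]
f=least_squares(lambda p:(proj(T(p,J))-px).ravel(),[.4,-.2,.0]); p=f.x
print("jig",p,"res",np.round(f.fun,2))
inv=lambda P:R.from_euler('z',-p[2]).apply(P-[p[0],p[1],0])
for c in [[152,300],[490,195],[535,345],[200,445]]: print("hous",inv(ray(crop(c),.070)).round(4))
print("screw at z100,112,127",[inv(ray(crop([538,268]),z)).round(4) for z in (.1,.112,.127)])
for n,P in dict(front=[-.055,0,.05],press=[-.022,-.075,.1]).items(): print(n,T(p,np.array(P)))
E
```

```text
jig [ 0.57233041 -0.23885735  0.25442305] res [-0.62 -0.1   0.27 -0.89  0.89  0.41 -0.71  1.15 -0.55 -0.4   0.73 -0.34]
hous [0.0168 0.0749 0.07  ]
hous [ 0.019  -0.0759  0.07  ]
hous [-0.0474 -0.0742  0.07  ]
hous [-0.0473  0.0727  0.07  ]
screw at z100,112,127 [array([-0.0196, -0.0801,  0.1   ]), array([-0.0208, -0.0778,  0.112 ]), array([-0.0223, -0.075 ,  0.127 ])]
front [ 0.51910093 -0.25270014  0.05      ]
press [ 0.56991515 -0.31698012  0.1       ]
```

```bash
python3 -m pendant '[[0.03,-0.017,0,0],[0.03,-0.017,0,0],[0.03,-0.017,0,0],[0.03,-0.017,0,0],[0.03,-0.017,0,0],[0.03,-0.017,0,0],[0.03,-0.017,0,0],[0.03,-0.017,0,0]]' 0 20
python3 -m pendant '[[0.03,-0.017,0,0],[0.03,-0.017,0,0],[0.034,-0.017,0,0],[0,0,0,-0.117],[0,0,0,-0.117],[0,0,0,-0.117],[0,0,0,-0.117],[0,0,0,-0.117]]'
python3 -m pendant '[[0,0,0,-0.117],[0,0,0,-0.117],[0,0,0,-0.117],[0,0,0,-0.117],[0,0,0,-0.117],[0,0,0,-0.117],[0,0,0,-0.117],[0,0,0,0]]'
cat >> h.py <<'E'
JP=np.array([0.57233041,-0.23885735,0.25442305])
def where(s,goal):
    "TCP in jig frame, tool-y angle in jig, and tool-frame shift to goal (jig frame)"
    q=R.from_quat(s["eef_rot"]); Z=R.from_euler('z',JP[2]); o=np.r_[JP[:2],0]
    p=Z.inv().apply(s["ee_pos"]-o); ty=Z.inv().apply(q.apply([0,1,0]))
    print("jig",p.round(4),"ty ang",round(float(np.arctan2(ty[1],ty[0])),4),"shift",q.inv().apply(Z.apply(np.array(goal)-p)).round(4),"F jig",Z.inv().apply(s["ft_force"]).round(2),"t",s["time"])
E
python3 - <<'E'
from h import *
from bench import r
where(r.read_state(),[-.09,0,.045])
E
```

```text
time: 1.37
ee_pos: [0.4213, -0.3448, 0.2338]
eef_rot: [0.977, 0.211, 0.0, 0.0]
ft_force: [0.7, -0.5, 0.0]
width: 0.0419
grip_force: 0.0
time: 2.03
ee_pos: [0.4851, -0.2609, 0.2336]
eef_rot: [0.874, 0.487, 0.0, 0.0]
ft_force: [0.2, -0.1, -0.3]
width: 0.001
grip_force: 0.0
time: 2.7
ee_pos: [0.4851, -0.261, 0.2336]
eef_rot: [0.608, 0.794, -0.0, 0.0]
ft_force: [0.3, 0.5, 0.6]
width: 0.0005
grip_force: 0.0
jig [-0.09    0.0005  0.2336] ty ang 0.01 shift [-0.0005  0.      0.1886] F jig [0.44 0.42 0.59] t 2.7
```

```bash
python3 -m pendant '[[0,0,0.04,0.01],[0,0,0.04,0],[0,0,0,0]]'
python3 - <<'E'
from bench import r
import cv2,numpy as np
c=r.camera("wrist"); cv2.imwrite("pics/w1.png",c["img"][:,:,::-1]); print(c["camera_matrix"],c["xyz"],c["attitude"])
E
```

```text
time: 2.95
ee_pos: [0.4814, -0.2595, 0.1469]
eef_rot: [0.615, 0.788, -0.001, -0.005]
ft_force: [-2.1, 0.2, -0.5]
width: 0.001
grip_force: 0.0
[[309.70691629   0.         317.44151031]
 [  0.         309.70691629 200.20387553]
 [  0.           0.           1.        ]] [ 0.4650302  -0.18920946  0.29857334] [0.98355134 0.12159546 0.01181418 0.13304788]
```

View pics/w1.png

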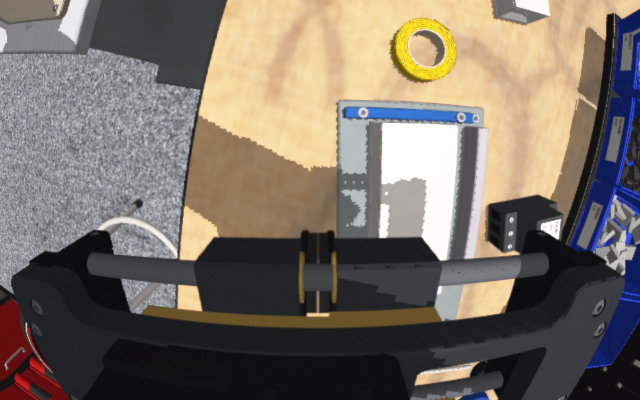

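The wrist view shows the lane clear in front of the housing. The jig's left corners are at (338,102) and (483,108), and the shut fingers are at (317,275). I'll check the pose fit against these points.

Run:
```python
from h import *
from bench import r
c=np.array([0.4650302,-0.18920946,0.29857334]);q=R.from_quat([0.98355134,0.12159546,0.01181418,0.13304788])
def fp(uv,z):
    d=(np.array(uv)-[317.44,200.2])/309.707; a=np.hypot(*d); v=q.apply(np.r_[d/a*np.sin(a),np.cos(a)])
    P=c+v*(z-c[2])/v[2]; return R.from_euler('z',-JP[2]).apply(P-np.r_[JP[:2],0]).round(4)
for uv,z in [((338,101),.012),((484,108),.012),((463,126),.044),((382,123),.07),((368,123),.012)]: print(uv,fp(uv,z))
where(r.read_state(),[-.09,0,.045])
```

```text
(338, 101) [-0.0751  0.0901  0.012 ]
(484, 108) [0.0731 0.0911 0.012 ]
(463, 126) [0.0335 0.0715 0.044 ]
(382, 123) [-0.0457  0.0712  0.07  ]
(368, 123) [-0.0474  0.07    0.012 ]
jig [-0.0919  0.0021  0.1507] ty ang -0.0085 shift [-0.0025  0.0025  0.1057] F jig [ 0.63 -1.38  0.24] t 3.0
```

```bash
sed -i 's/^JP=.*/JP=np.array([0.573,-0.2413,0.2544])/' h.py
python3 -m pendant '[[0.002,0,0.035,0],[0,0,0.035,0],[0,0,0.031,0],[0,0,0,0],[0,0,0,0]]'
python3 - <<'E'
from h import *
from bench import r
where(r.read_state(),[-.065,0,.045])
E
```

```text
time: 3.42
ee_pos: [0.4851, -0.2592, 0.0541]
eef_rot: [0.614, 0.789, 0.0, -0.0]
ft_force: [0.3, 0.4, 0.3]
width: 0.001
grip_force: 0.0
jig [-0.0896  0.0048  0.0541] ty ang -0.0069 shift [-0.0046  0.0246  0.0091] F jig [0.36 0.27 0.25] t 3.4167
```

```bash
python3 -m pendant '[[-0.005,0.005,0.009,-0.007],[0,0.01,0,0],[0,0.01,0,0],[0,0.005,0,0],[0,0.005,0,0],[0,0.005,0,0],[0,0,0,0]]'
python3 - <<'E'
from h import *
from bench import r
where(r.read_state(),[-.027,0,.045])
E
```

```text
time: 4.0
ee_pos: [0.5258, -0.2533, 0.0442]
eef_rot: [0.611, 0.792, 0.0, 0.001]
ft_force: [0.9, -0.3, 0.3]
width: 0.0005
grip_force: 0.0
jig [-0.0487  0.0002  0.0442] ty ang 0.0022 shift [-0.0003  0.0217 -0.0008] F jig [ 0.79 -0.56  0.33] t 4.0
```

```bash
python3 -m pendant '[[0,0.004,0,0],[0,0.004,0,0],[0,0.003,0,0],[0,0,0,0]]'; python3 -m pendant '[[0,0.003,0,0],[0,0.002,0,0],[0,0,0,0]]';python3 - <<'E'
from h import *
from bench import r
where(r.read_state(),[-.027,0,.045])
import cv2
c=r.camera("wrist"); cv2.imwrite("pics/w2.png",c["img"][80:330,280:540,::-1])
E
```

```text
time: 4.33
ee_pos: [0.5359, -0.2507, 0.0436]
eef_rot: [0.611, 0.792, 0.0, 0.0]
ft_force: [-0.0, -0.2, 0.2]
width: 0.0001
grip_force: 0.3
time: 4.58
ee_pos: [0.5405, -0.2495, 0.0435]
eef_rot: [0.611, 0.792, 0.0, 0.0]
ft_force: [-0.7, -1.5, -0.6]
width: 0.0003
grip_force: 0.4
jig [-0.0335  0.0003  0.0435] ty ang 0.002 shift [-0.0003  0.0065 -0.0015] F jig [-1.06 -1.23 -0.6 ] t 4.5833
```

View pics/w2.png

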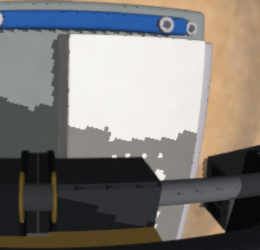

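The housing moves with the fingers and is now near the fence, with its far edge at crop (205,40). I'll feel on in small steps.

```bash
for i in 1 ; do python3 -m pendant '[[0,0.002,0,0],[0,0.001,0,0],[0,0,0,0]]'; done; python3 -m pendant '[[0,0.001,0,0],[0,0.001,0,0],[0,0,0,0]]'
```

```text
time: 4.88
ee_pos: [0.5432, -0.2487, 0.0435]
eef_rot: [0.611, 0.792, 0.0, 0.0]
ft_force: [0.0, -0.1, -0.1]
width: 0.0007
grip_force: 0.3
time: 5.13
ee_pos: [0.5451, -0.2483, 0.0436]
eef_rot: [0.611, 0.792, 0.0, 0.0]
ft_force: [-1.3, 0.0, -0.4]
width: 0.0003
grip_force: 0.4
```

```bash
python3 -m pendant '[[0,0.001,0,0],[0,0,0,0]]'
```

```text
time: 5.3
ee_pos: [0.546, -0.2482, 0.0436]
eef_rot: [0.611, 0.792, 0.0, 0.0]
ft_force: [-0.9, -0.8, -0.1]
width: 0.0004
grip_force: 0.4
```

```bash
python3 -m pendant '[[0,0.001,0,0],[0,0,0,0]]'
```

```text
time: 5.47
ee_pos: [0.5469, -0.2479, 0.0436]
eef_rot: [0.611, 0.792, 0.0, 0.0]
ft_force: [-0.5, -0.5, -0.6]
width: 0.0003
grip_force: 0.4
```

```bash
python3 -m pendant '[[0,0.001,0,0],[0,0,0,0]]'
```

```text
time: 5.63
ee_pos: [0.548, -0.2477, 0.0436]
eef_rot: [0.611, 0.792, 0.0, 0.0]
ft_force: [-0.6, 0.4, 0.4]
width: 0.0008
grip_force: 0.4
```

```bash
python3 -m pendant '[[0,0.001,0,0],[0,0,0,0]]'
```

```text
time: 5.8
ee_pos: [0.5486, -0.2473, 0.0435]
eef_rot: [0.611, 0.792, -0.0, -0.0]
ft_force: [-2.7, 0.1, 0.2]
width: 0.0007
grip_force: 1.0
```

```bash
python3 -m pendant '[[0,0.001,0,0],[0,0,0,0]]'
```

```text
time: 5.97
ee_pos: [0.5487, -0.2473, 0.0434]
eef_rot: [0.611, 0.791, -0.001, -0.001]
ft_force: [-6.2, -0.2, 3.9]
width: 0.0004
grip_force: 3.5
```

The fingers have stopped and the force is climbing, so the housing is at the fence. One more gentle step will seat it square.

```bash
python3 -m pendant '[[0,0.001,0,0],[0,0,0,0],[0,0,0,0],[0,0,0,0]]'
```

```text
time: 6.3
ee_pos: [0.5488, -0.2473, 0.0433]
eef_rot: [0.611, 0.791, -0.001, -0.002]
ft_force: [-11.0, -0.9, 7.4]
width: 0.0004
grip_force: 5.9
```

Run:
```python
from h import *
from bench import r
where(r.read_state(),[-.027,0,.045])
import cv2
c=r.camera("top")["img"]; im=c[170:270,280:420]
cv2.imwrite("pics/top2.png",cv2.resize(im[:,:,::-1],None,fx=5.7,fy=5.7,interpolation=cv2.INTER_CUBIC))
```

```text
jig [-0.0249  0.0003  0.0433] ty ang 0.0009 shift [-0.0003 -0.0021 -0.0017] F jig [-10.89   1.88   7.39] t 6.3
```

View pics/top2.png

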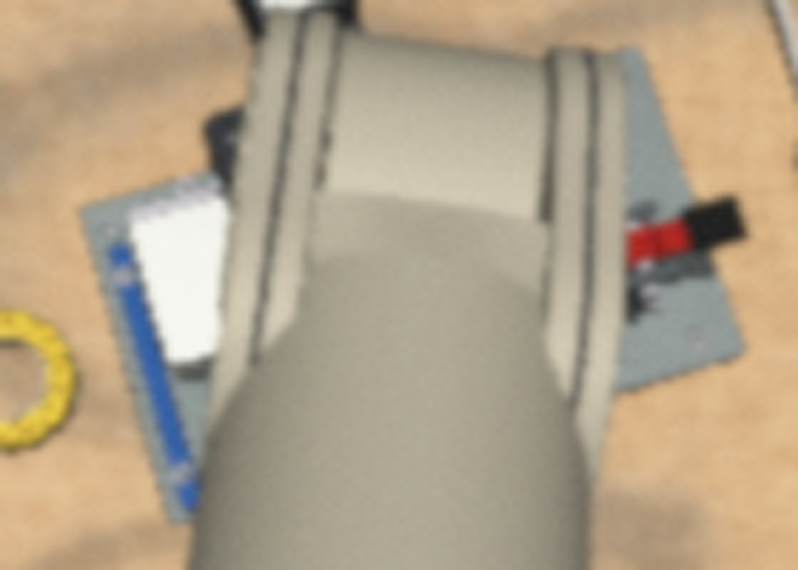

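The housing's left end sits on the fence at about (135,215), and the rocker hasn't moved. Now I back off, rise and go above the thumbscrew.

```bash
python3 -m pendant '[[0,-0.005,0,0],[0,-0.02,0,0],[0,-0.02,0,0],[0,0,-0.035,0],[0,0,-0.04,0],[0,0,-0.04,0],[0,0,-0.02,0],[0,0,0,0]]'
python3 - <<'E'
from h import *
from bench import r
where(r.read_state(),[-.022,-.0765,.165])
E
```

```text
time: 7.02
ee_pos: [0.5099, -0.2592, 0.1844]
eef_rot: [0.611, 0.792, 0.001, 0.005]
ft_force: [-0.1, 0.4, -0.6]
width: 0.0004
grip_force: 0.0
jig [-0.0655 -0.0015  0.1844] ty ang 0.0018 shift [-0.075   0.0433  0.0202] F jig [ 0.03  0.37 -0.61] t 7.0167
```

```bash
python3 -m pendant '[[-0.025,0.014,0,0],[-0.025,0.014,0,0],[-0.025,0.014,0,0],[0,0,0,0],[0,0,0,0]]'
python3 - <<'E'
from h import *
from bench import r
where(r.read_state(),[-.022,-.0765,.15])
import cv2
c=r.camera("scene")["img"]; im=c[150:250,290:410]
cv2.imwrite("pics/sc2.png",cv2.resize(im[:,:,::-1],None,fx=6,fy=6,interpolation=cv2.INTER_CUBIC))
E
```

```text
time: 7.43
ee_pos: [0.5671, -0.3208, 0.1771]
eef_rot: [0.611, 0.791, 0.0, -0.001]
ft_force: [-0.2, -0.2, -0.2]
width: 0.0003
grip_force: 0.0
jig [-0.0258 -0.0754  0.1771] ty ang 0.0008 shift [-0.0011  0.0038  0.0271] F jig [-0.23 -0.15 -0.17] t 7.4333
```

View pics/sc2.png

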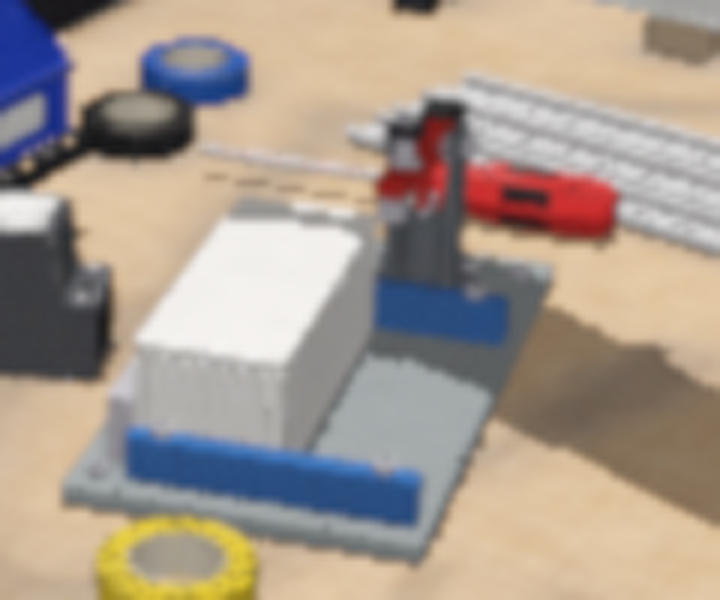

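The housing is flush at the fence and the rocker is open, with the thumbscrew at (405,135) in the crop. The fingers don't show in this crop, so I'll check where the projection puts them.

Run:
```python
from h import *
q=R.from_quat([-0.2411032,0.81017231,-0.51265551,0.15058022]);c=np.array([0.05939207,0.68788715,0.57548396])
Z=R.from_euler('z',JP[2])
def pj(J):
    p=q.inv().apply(Z.apply(J)+np.r_[JP[:2],0]-c); u=p[:2]/p[2]*473.43+[311.47,194.5]; return ((u-[290,150]+.5)*6-.5).round()
print("tip",pj([-.0258,-.0754,.166]))
for z in (.1,.106,.112,.118,.127): print(z,pj([-.022,-.0765,z]))
print("corners",pj([-.075,.095,.012]),pj([.075,.095,.012]),"housing top nl,fl",pj([-.012,.075,.07]),pj([.05,.075,.07]),"front-right",pj([-.012,-.075,.07]))
```

```text
tip [425.   4.]
0.1 [409. 147.]
0.106 [410. 134.]
0.112 [411. 121.]
0.118 [411. 108.]
0.127 [412.  88.]
corners [430. 539.] [ 64. 477.] housing top nl,fl [290. 358.] [139. 335.] front-right [383. 209.]
```

The fingertips lie just above the crop, as expected. The housing corners agree with the home position, and the screw top is at about z 0.105–0.115. I'll descend, quickly to tip z 0.125 and then by feel.

```bash
python3 -m pendant '[[-0.001,0.003,0.02,0],[0,0,0.018,0],[0,0,0.003,0],[0,0,0,0],[0,0,0,0]]'
```

```text
time: 7.9
ee_pos: [0.57, -0.3201, 0.1385]
eef_rot: [0.611, 0.792, 0.0, 0.0]
ft_force: [0.5, -0.0, 0.3]
width: -0.0
grip_force: 0.0
```

```bash
python3 -m pendant '[[0,0,0.002,0],[0,0,0.002,0],[0,0,0,0]]'
```

```text
time: 8.15
ee_pos: [0.57, -0.3205, 0.1339]
eef_rot: [0.611, 0.792, 0.0, 0.0]
ft_force: [-0.2, -0.1, -0.9]
width: 0.0005
grip_force: 0.0
```

```bash
python3 -m pendant '[[0,0,0.002,0],[0,0,0.001,0],[0,0,0,0]]'
```

```text
time: 8.4
ee_pos: [0.5698, -0.3204, 0.1303]
eef_rot: [0.611, 0.792, -0.0, -0.0]
ft_force: [-0.0, -0.1, -0.0]
width: 0.0003
grip_force: 0.0
```

```bash
python3 -m pendant '[[0,0,0.001,0],[0,0,0.001,0],[0,0,0,0]]'
```

```text
time: 8.65
ee_pos: [0.5699, -0.3204, 0.1283]
eef_rot: [0.611, 0.792, -0.0, -0.0]
ft_force: [-0.0, -0.2, -0.1]
width: 0.0007
grip_force: 0.0
```

```bash
python3 -m pendant '[[0,0,0.001,0],[0,0,0.001,0],[0,0,0,0]]'
```

```text
time: 8.9
ee_pos: [0.5698, -0.3204, 0.1263]
eef_rot: [0.611, 0.792, -0.0, -0.0]
ft_force: [-0.7, 0.0, -0.4]
width: 0.0005
grip_force: 0.0
```

```bash
python3 -m pendant '[[0,0,0.001,0],[0,0,0.001,0],[0,0,0,0]]'
```

```text
time: 9.15
ee_pos: [0.5701, -0.3205, 0.1252]
eef_rot: [0.611, 0.792, 0.0, 0.0]
ft_force: [-1.6, -0.0, 5.0]
width: -0.0001
grip_force: 2.0
```

```bash
python3 -m pendant '[[0,0,0.001,0],[0,0,0.0005,0],[0,0,0,0]]'
```

```text
time: 9.4
ee_pos: [0.57, -0.32, 0.1239]
eef_rot: [0.611, 0.792, 0.0, -0.0]
ft_force: [-3.2, 2.3, 7.3]
width: 0.0007
grip_force: 3.7
```

Contact came at TCP z ≈ 0.1255. The centre should be near 0.1205 and the stop near 0.1175.

```bash
python3 -m pendant '[[0,0,0.001,0],[0,0,0,0]]'
```

```text
time: 9.57
ee_pos: [0.57, -0.3195, 0.1226]
eef_rot: [0.611, 0.792, 0.0, -0.0]
ft_force: [-3.0, 3.8, 5.3]
width: 0.0005
grip_force: 2.9
```

```bash
python3 -m pendant '[[0,0,0.001,0],[0,0,0,0]]'
```

```text
time: 9.73
ee_pos: [0.5702, -0.3197, 0.1214]
eef_rot: [0.611, 0.792, 0.0, -0.0]
ft_force: [0.0, 2.0, 2.4]
width: 0.0003
grip_force: 1.3
```

```bash
python3 -m pendant '[[0,0,0.001,0],[0,0,0,0]]'
```

```text
time: 9.9
ee_pos: [0.5699, -0.3206, 0.1198]
eef_rot: [0.611, 0.792, -0.0, 0.0]
ft_force: [0.3, -0.4, -0.6]
width: 0.0002
grip_force: 0.0
```

The force fell to zero, so the rocker has snapped over. I'll hold for a moment, lift off, back away and verify.

```bash
python3 -m pendant '[[0,0,0,0],[0,0,0,0],[0,0,-0.01,0],[0,0,-0.04,0],[0,0,-0.04,0],[0,0,-0.03,0],[0,-0.03,0,0],[0,-0.03,0,0]]'; python3 -m pendant '[[0,-0.04,-0.03,0],[0,-0.03,-0.03,0],[0,-0.03,0,0],[0,0,0,0],[0,0,0,0],[0,0,0,0]]'
python3 - <<'E'
from bench import r
import cv2
c=r.camera("scene")["img"]; im=c[150:250,290:410]
cv2.imwrite("pics/sc3.png",cv2.resize(im[:,:,::-1],None,fx=6,fy=6,interpolation=cv2.INTER_CUBIC))
E
```

```text
time: 10.57
ee_pos: [0.5134, -0.335, 0.2431]
eef_rot: [0.61, 0.792, 0.001, 0.002]
ft_force: [-0.2, -0.2, -0.5]
width: 0.0006
grip_force: 0.0
time: 11.07
ee_pos: [0.4225, -0.3588, 0.2949]
eef_rot: [0.611, 0.792, 0.0, 0.0]
ft_force: [-0.4, 0.1, 0.2]
width: 0.0004
grip_force: 0.0
```

View pics/sc3.png

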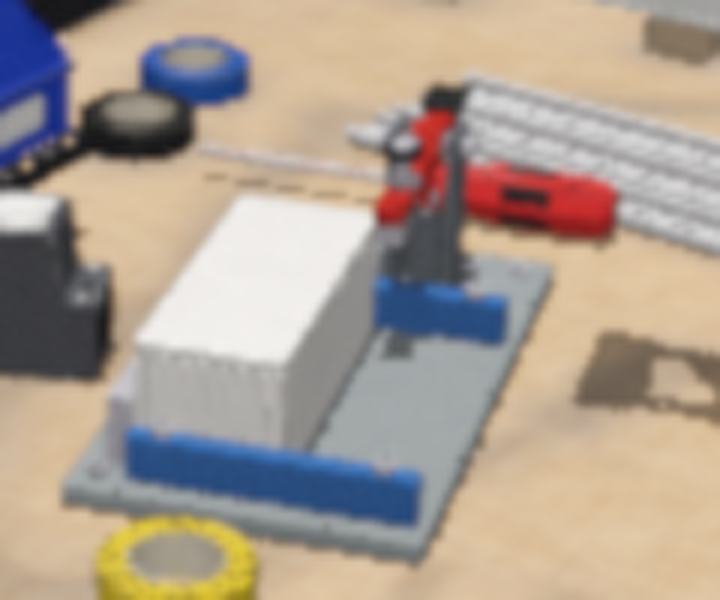

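The inner arm has dropped: the screw went from row 135 to about 148, and the arm end from 182 to 205. The hook at (388,240) is in front of the housing, the housing is at the fence, and the bystanders haven't moved.

```bash
python3 -c "from bench import r; print(r.close_job())"
```

```text
the job is handed in; nothing more can be done
None
```

The job is handed in at about 11 s: the housing is flush against the fence, the rocker has snapped closed with its hook in front of the housing, measured forces stayed at about 13 N or less, and the tape roll, contactor and screwdriver were not touched; the judge's verdict was not shown.

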